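Put away the reagents, specimen pots and flask after the morning run

TASK

Sort what is left on the lab bench: stand the blue-capped bottle and the blue-lidded pot in the blue tray and the yellow-capped bottle and yellow-lidded pot in the yellow tray, one to a bay, upright; and set the fragile amber glass flask gently, upright, into either dimple of the grey tray, without dropping it, pressing it down or letting it tip over. Leave the computer mouse and the tube rack where they are.

Things in the scene. Friction and masses are not known exactly. Their poses are not given: they have to be found in the camera images.
- blue_bottle: Sizes in mm: small upright blue-capped reagent bottle, 88 high: white body 40 diameter up to height 56 with a blue band, tapering to a blue screw cap, 30 diameter, from height 68 to 88 (grip it there). About 90 g. Origin at the centre of its underside, z up.
- yellow_bottle: Sizes in mm: small upright yellow-capped reagent bottle, 88 high: white body 40 diameter up to height 56 with a yellow band, tapering to a yellow screw cap, 30 diameter, from height 68 to 88 (grip it there). About 90 g. Origin at the centre of its underside, z up.
- blue_pot: Sizes in mm: short upright specimen pot with a blue lid, 54 high: off-white body 42 diameter up to height 42 with a grey band, blue lid 48 diameter from height 42 to 54 (grip it there or on the body). About 60 g. Origin at the centre of its underside, z up.
- yellow_pot: Sizes in mm: short upright specimen pot with a yellow lid, 54 high: off-white body 42 diameter up to height 42 with a grey band, yellow lid 48 diameter from height 42 to 54 (grip it there or on the body). About 60 g. Origin at the centre of its underside, z up.
- flask: Sizes in mm: fragile stoppered amber glass flask, 88 high: globe 50 diameter (centre 19 up) cut to a flat foot 32 diameter, straight neck 21 diameter from height 44 to 76, red stopper 24 diameter from 76 to 88. Grip it by neck or stopper. About 60 g; it breaks if dropped by much over 10 or pressed into its pocket with over 30 N. Origin at the centre of its underside, z up.
- blue_tray: Sizes in mm: fixed white spill tray, 85 (x) by 165 (y), walls 18 high and 5 thick, with a flat blue tab on its -x long side (reaching 61 from the centre) and blue bay floors. A divider 5 thick across the middle makes two bays, each 75 by 75 inside, centred at x 0, y +40 and y -40; their floor lies 5 above the underside. Origin at the centre of the underside, z up; y runs along the row of bays.
- yellow_tray: Sizes in mm: fixed white spill tray, 85 (x) by 165 (y), walls 18 high and 5 thick, with a flat yellow tab on its -x long side (reaching 61 from the centre) and yellow bay floors. A divider 5 thick across the middle makes two bays, each 75 by 75 inside, centred at x 0, y +40 and y -40; their floor lies 5 above the underside. Origin at the centre of the underside, z up; y runs along the row of bays.
- dimple_tray: Sizes in mm: fixed grey block tray, 85 (x) by 165 (y) by 20 high, with two round pockets with black floors, 51 across and 10 deep, centred at x 0, y +40 and y -40; the flask's foot comes to rest on the flat pocket floor, 10 above the tray's underside, and the rim centres the globe. Origin at the centre of the underside, z up.
- mouse: Sizes in mm: black computer mouse, 96 (x) by 56 (y) by 26 high, standing loose in the row of things; to be left alone. Origin at the centre of its underside.
- tube_rack: Sizes in mm: loose white rack of eight blood tubes with purple and red caps, 55 (x) by 100 (y) by 87 high; to be left alone. Origin at the centre of its underside.
Mind the look-alikes: they are no part of the job. What is shaped like the yellow_tray but purple or red is not meant.

How it is judged:
At the end, for the whole second after the job is handed in: Bottle and pot of each colour stand (within 0.2 rad) on the floor of their tray, one per bay, within 22 mm of its centre along each axis; the flask stands (0.2 rad) on a dimple's floor within 8 mm of its centre; all at rest; mouse and rack within 20 mm of their starts (x of blue_bottle in the frame of blue_tray between -0.022 and 0.022 m and z of blue_bottle in the frame of blue_tray between 0.002 and 0.01 m and angle between each of blue_bottle, blue_pot, yellow_bottle, yellow_pot, flask's own z axis and vertical below 0.2 rad and linear speed of each of blue_bottle, blue_pot, yellow_bottle, yellow_pot, flask below 0.03 m/s and x of blue_pot in the frame of blue_tray between -0.022 and 0.022 m and z of blue_pot in the frame of blue_tray between 0.002 and 0.01 m and ((y of blue_bottle in the frame of blue_tray between 0.018 and 0.062 m and y of blue_pot in the frame of blue_tray between -0.062 and -0.018 m) or (y of blue_bottle in the frame of blue_tray between -0.062 and -0.018 m and y of blue_pot in the frame of blue_tray between 0.018 and 0.062 m)) and x of yellow_bottle in the frame of yellow_tray between -0.022 and 0.022 m and z of yellow_bottle in the frame of yellow_tray between 0.002 and 0.01 m and x of yellow_pot in the frame of yellow_tray between -0.022 and 0.022 m and z of yellow_pot in the frame of yellow_tray between 0.002 and 0.01 m and ((y of yellow_bottle in the frame of yellow_tray between 0.018 and 0.062 m and y of yellow_pot in the frame of yellow_tray between -0.062 and -0.018 m) or (y of yellow_bottle in the frame of yellow_tray between -0.062 and -0.018 m and y of yellow_pot in the frame of yellow_tray between 0.018 and 0.062 m)) and x of flask in the frame of dimple_tray between -0.008 and 0.008 m and z of flask in the frame of dimple_tray between 0.006 and 0.014 m and (y of flask in the frame of dimple_tray between 0.032 and 0.048 m or y of flask in the frame of dimple_tray between -0.048 and -0.032 m) and distance of each of mouse, tube_rack from where it was at the start of the episode below 0.02 m); the robot touches nothing.
It fails at once if the flask is knocked or pressed into the grey tray (more than 30 N between them) (contact force between flask and dimple_tray above 30 N).
It fails at once if the flask is dropped (faster than 0.5 m/s, a fall of some 15 mm, while not held) (linear speed of flask above 0.5 m/s and contact force between the fingers and flask below 0.3 N).
It fails at once if the flask is tipped over (more than 0.7 rad from upright) (angle between flask's own z axis and vertical above 0.7 rad).
It fails at once if mouse or tube rack is pushed more than 40 mm from its place (distance of any of mouse, tube_rack from where it was at the start of the episode above 0.04 m).
It also fails if it takes over 125 s, if anything falls off the work surface, if the arm or the gripper's body presses on something with over 40 N, if the wrist force passes 120 N, or if a joint passes its speed limit or range.

ROBOT

A 6-joint arm with a two-finger parallel gripper is mounted at the origin on the work surface. World frame = base frame: x ahead of the robot, y to its left, z up, the work surface at z = 0. Lengths are in m, angles in rad, forces in N, time in s.
With the tool pointing down it reaches from about 0.375 to 0.9 m from the base axis. Payload 3.1 kg.
Tool frame: the origin (TCP) lies on the centre line of the jaws, within the pads' length; the fingertips stand 17 mm ahead of it and the grasp point (between the pads) lies 2 mm behind it; y points along the fingers, z is the direction in which the jaws open and shut, and the axes are right-handed (so a half turn about y gives the same grasp; the last joint's range is limited). The gripper opens to 85 mm and grips with 20 to 120 N. Pads are 22 mm wide; open, the fingers measure 114 mm over their backs; the gripper's body (76 mm by 85 mm) begins 54 mm behind the grasp point. The pads swing forward as they close: fully open they stand 13 mm farther back than shut.
Start: joints at [-1.435, 0.527, 1.433, -0, 1.181, -0.178], TCP at [0.194, -0.594, 0.248] pointing down, gripper open.
Joint ranges: [-3.08, 3.08], [-0.75, 2.2], [0.22, 2.44], [-1.43, 4.57], [0, 2.65], [-2.85, 2.85]. Speed limits (rad/s): [2.79, 2.79, 3.14, 3.14, 3.14, 3.14].

INTERFACE

Orientations are given as a unit quaternion [x, y, z, w].
In Python, from station import manip gives the robot as it stands.
- The arm moves only by the shell command python3 -m handwheel 'ROWS' [FORCE]. ROWS is JSON, one flat list of numbers, 7 for each row, row after row: the shift along the tool's x, y, z in cm, then the turn, a rotation vector about the tool's x, y, z in rad, then the finger opening in cm, from 0 to 8.54. A call has 1 to 10 rows; each row is the pose to reach, as a shift and turn from the pose commanded when the call began, along the tool's axes at that moment; what a row does not reach only later rows make up. A row lasts 1/12 s, in which the tool goes at most 41.7 mm and 7.16 degrees, less where a joint would pass 70% of its speed; a pose out of reach is approached as far as the arm can. A call with a gripper value outside its range is refused whole. The fingers move at their own pace and stop on an object; FORCE is the grip in N (left out, the last holds). Time passes only in rows, so rows that repeat a pose let the fingers close. It gives the time, the measured TCP pose, the force and the opening at its end, in the units of the state.
- manip.sense(): the state, without advancing time (a new reading comes with each control period).
- manip.snapshot(name): name is "scene" or "top"; returns a dict with "frame" (384x512x3 uint8, red, green, blue), "depth" (384x512 float32, m along the optical axis (not along the pixel's ray), 0 where there is no reading), "camera_matrix" (3x3 intrinsics, pixels), "rvec" (rotation vector, rad) and "tvec" (3), from world to camera coordinates, as OpenCV has them. Camera axes: x right, y down, z forward; pixel columns grow to the right and rows downward; lengths in m; the calibration is good to about 2 mm. A picture is of the moment at which its call begins.
- manip.sign_off(): hands the job in, once; it reports no verdict.
The state is a dict: "t": time; "q": joint angles; "qd": joint speeds; "tau": joint torques, N m; "tcp_pos": TCP position; "tool_rot": TCP orientation; "force": force on the tool from outside, world axes, zero at the start; "ft_torque": the same for the moment, N m; "finger_gap": opening from 0.0 (shut) to 1.0 (fully open).
Only numpy, scipy, OpenCV 4.12 (cv2) and the standard library are available. Lean on these libraries where they do the work, as an engineer would, in place of code of your own. Each camera call takes 0.05 s, during which the arm holds its last target.

## Working session

There is one attempt and no reset: what is moved stays moved. The work goes in short steps, Python scripts to look and compute and a shell command to move; the robot and the scene stay as the last step left them, time stands still between calls to the robot, and variables do not carry over. Pictures are saved under pics/ and viewed, and the job is handed in when it is done.

```bash
mkdir -p pics; ls; python3 - <<'E'
from station import manip
import cv2,numpy as np
print(manip.sense())
for n in ("scene","top"):
    s=manip.snapshot(n)
    np.savez(f"pics/{n}0.npz",**s)
    cv2.imwrite(f"pics/{n}0.png",cv2.cvtColor(s["frame"],cv2.COLOR_RGB2BGR))
    print(n,s["camera_matrix"],s["rvec"],s["tvec"])
E
```

```text
pics
{'t': 0.0, 'q': array([-1.43452964e+00,  5.28452526e-01,  1.43388972e+00, -5.99220637e-06,
        1.18144018e+00, -1.78506707e-01]), 'qd': array([-0.00037648,  0.00113686, -0.00071073, -0.00053809, -0.00056054,
        0.0008106 ]), 'tau': array([-1.48944127e-04, -4.42346764e+01, -1.78023469e+01, -2.11628935e-04,
        8.54400132e-03,  1.07665454e-05]), 'tcp_pos': array([ 0.19342872, -0.59359553,  0.24734598]), 'tool_rot': array([-0.11081666,  0.69914065, -0.69759251,  0.11084544]), 'force': array([ 0.39828955, -0.56110543,  0.47602425]), 'ft_torque': array([ 0.0161819 , -0.01571299, -0.05731539]), 'finger_gap': 0.9978725264530007}
scene [[422.05421942   0.         255.67538406]
 [  0.         422.05421942 192.85628439]
 [  0.           0.           1.        ]] [ 1.80960371  1.40678776 -0.75689692] [-0.05602116 -0.23811885  1.56677211]
top [[417.23297443   0.         247.58146523]
 [  0.         417.23297443 198.2849428 ]
 [  0.           0.           1.        ]] [ 2.18013832 -2.21365697  0.08689932] [-0.05071451  0.44185409  1.28674268]
```

View pics/scene0.png

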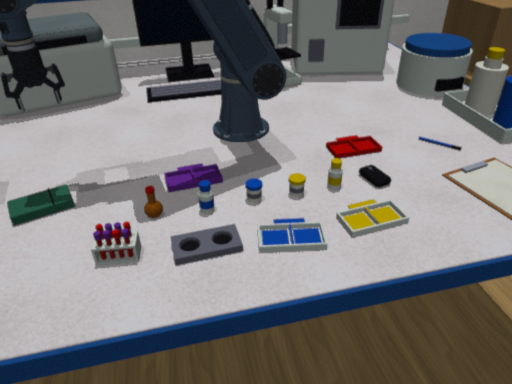

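View pics/top0.png

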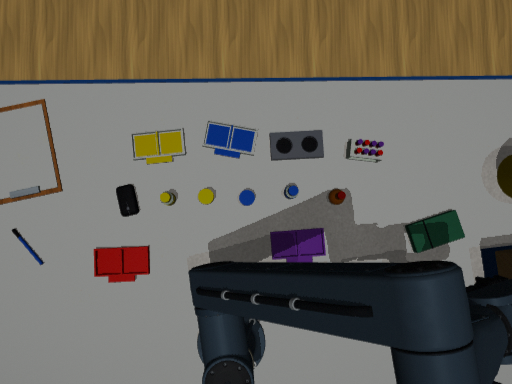

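The row in the top view, left to right, is: mouse (127,200), yellow bottle (168,198), yellow pot (207,196), blue pot (247,197), blue bottle (291,191) and flask (338,197). The trays are yellow (159,144), blue (231,138) and grey (297,145), with the rack at (365,150). The purple (298,244), red (122,262) and green (435,230) trays are decoys. Next I'll measure positions.

```bash
cat > h.py <<'E'
import numpy as np,cv2
def load(p): return dict(np.load(p))
def pose(s):
    R,_=cv2.Rodrigues(s["rvec"]); return R,s["tvec"].reshape(3)
def world(s):
    R,t=pose(s);K=s["camera_matrix"];d=s["depth"].astype(float)
    v,u=np.mgrid[:d.shape[0],:d.shape[1]]
    c=np.stack([(u-K[0,2])*d/K[0,0],(v-K[1,2])*d/K[1,1],d],-1)
    return (c-t)@R
def ray(s,u,v,z):
    R,t=pose(s);K=s["camera_matrix"]
    d=R.T@np.array([(u-K[0,2])/K[0,0],(v-K[1,2])/K[1,1],1.]);o=-R.T@t
    return o+d*(z-o[2])/d[2]
def hsv(s): return cv2.cvtColor(s["frame"],cv2.COLOR_RGB2HSV)
E
python3 - <<'E'
from h import *
s=load("pics/top0.npz");W=world(s);H=hsv(s)
# top discs: pixels near max height in box
for n,(u,v),z in [("ybot",(168,198),.088),("ypot",(207,196),.054),("bpot",(247,197),.054),("bbot",(291,191),.088),("flask",(338,197),.088),("mouse",(127,200),.02)]:
    b=np.zeros(s["depth"].shape,bool);b[v-18:v+19,u-18:u+19]=1
    m=b&(W[...,2]>z-.008)&(W[...,2]<z+.012)
    vv,uu=np.nonzero(m)
    (cu,cv_),r=cv2.minEnclosingCircle(np.stack([uu,vv],1).astype(np.float32))
    print(n,m.sum(),"z",np.median(W[m][:,2]).round(4),"mean",W[m][:,:2].mean(0).round(4),"mid",((W[m][:,:2].max(0)+W[m][:,:2].min(0))/2).round(4),"ext",np.ptp(W[m][:,:2],axis=0).round(3),"ray",ray(s,cu,cv_,z)[:2].round(4))
def rect(m,z,n):
    c=max(cv2.findContours(m.astype(np.uint8),0,1)[0],key=cv2.contourArea)
    P=np.array([ray(s,a,b,z)[:2]*1000 for a,b in c[:,0].astype(float)],np.float32)
    print(n,cv2.minAreaRect(P))
for n,(u,v),lo,hi in [("yel",(159,144),20,35),("blu",(231,138),105,125)]:
    b=np.zeros(s["depth"].shape,bool);b[v-30:v+30,u-36:u+37]=1
    m=b&(H[...,0]>lo)&(H[...,0]<hi)&(H[...,1]>150)
    k,l,st,c=cv2.connectedComponentsWithStats(m.astype(np.uint8))
    for i in range(1,k):
        if st[i,4]>30: print(n,st[i],c[i].round(1),ray(s,*c[i],.005).round(4));rect(l==i,.005,n)
for n,(u,v),z in [("yelwall",(159,144),.018),("bluwall",(231,138),.018),("grey",(297,145),.02),("rack",(365,150),.05)]:
    b=np.zeros(s["depth"].shape,bool);b[v-28:v+29,u-36:u+37]=1
    m=b&(W[...,2]>.012 if z<.05 else W[...,2]>.02)&b
    rect(m,z,n); print(W[m].mean(0).round(4), ((W[m].max(0)+W[m].min(0))/2).round(4))
b=np.zeros(s["depth"].shape,bool);b[125:165,270:325]=1
m=b&(H[...,2]<40);k,l,st,c=cv2.connectedComponentsWithStats(m.astype(np.uint8))
for i in range(1,k):
    if st[i,4]>30: print("dimple",st[i],c[i].round(1),ray(s,*c[i],.01).round(4))
E
```

```text
ybot 81 z 0.088 mean [0.4433 0.1872] mid [0.4424 0.1875] ext [0.027 0.027] ray [0.4423 0.1874]
ypot 197 z 0.0536 mean [0.4471 0.0704] mid [0.4462 0.0701] ext [0.045 0.045] ray [0.4469 0.0705]
bpot 195 z 0.0532 mean [ 0.4411 -0.0534] mid [ 0.4411 -0.0536] ext [0.046 0.046] ray [ 0.4409 -0.0533]
bbot 81 z 0.0875 mean [ 0.4576 -0.1899] mid [ 0.4574 -0.1897] ext [0.027 0.027] ray [ 0.4576 -0.1898]
flask 51 z 0.0873 mean [ 0.4417 -0.3329] mid [ 0.4407 -0.3332] ext [0.021 0.023] ray [ 0.442  -0.3323]
mouse 547 z 0.0249 mean [0.4401 0.3145] mid [0.4412 0.3169] ext [0.099 0.068] ray [0.4403 0.3158]
yel [134 132  26  25 466] [146.3 144.8] [0.6155 0.2593 0.005 ]
yel ((617.7388305664062, 258.8678283691406), (70.5319595336914, 73.6467514038086), 5.1881022453308105)
yel [160 132  22  22 422] [170.4 142.4] [0.6222 0.1833 0.005 ]
yel ((622.2874145507812, 183.17718505859375), (64.82720947265625, 64.99478149414062), 5.096110820770264)
yel [146 156  26   8 151] [158.7 159.3] [0.5688 0.2203 0.005 ]
yel ((568.7128295898438, 220.54666137695312), (18.602806091308594, 79.28392028808594), 5.646508693695068)
[... 741 characters left out ...]
 166.49484252929688), 5.256107330322266)
[0.597  0.217  0.0478] [0.5135 0.1361 0.6624]
bluwall ((627.236328125, -2.6154022216796875), (164.6910858154297, 106.8876724243164), 78.84854125976562)
[ 0.6125 -0.0017  0.05  ] [ 0.526  -0.0038  0.6624]
grey ((607.0254516601562, -213.1092529296875), (86.30049896240234, 165.27549743652344), 2.2627792358398438)
[ 0.6044 -0.2112  0.033 ] [ 0.5062 -0.1665  0.6624]
rack ((584.6920166015625, -420.0569152832031), (107.6876220703125, 59.92607498168945), 83.49617767333984)
[ 0.5782 -0.4089  0.0875] [ 0.4891 -0.256   0.6667]
dimple [276 137  16  17 199] [283.7 145. ] [ 0.6082 -0.1741  0.01  ]
dimple [301 136  17  16 199] [309.2 143.7] [ 0.6114 -0.2552  0.01  ]
```

```bash
python3 - <<'E'
from h import *
im=cv2.imread("pics/top0.png")[115:275,90:390]
cv2.imwrite("pics/crop0.png",cv2.resize(im,(800,426),interpolation=cv2.INTER_CUBIC))
im=cv2.imread("pics/scene0.png")[130:270,70:420]
cv2.imwrite("pics/crop1.png",cv2.resize(im,(800,320),interpolation=cv2.INTER_CUBIC))
E
```

```text
(no output)
```

View pics/crop0.png

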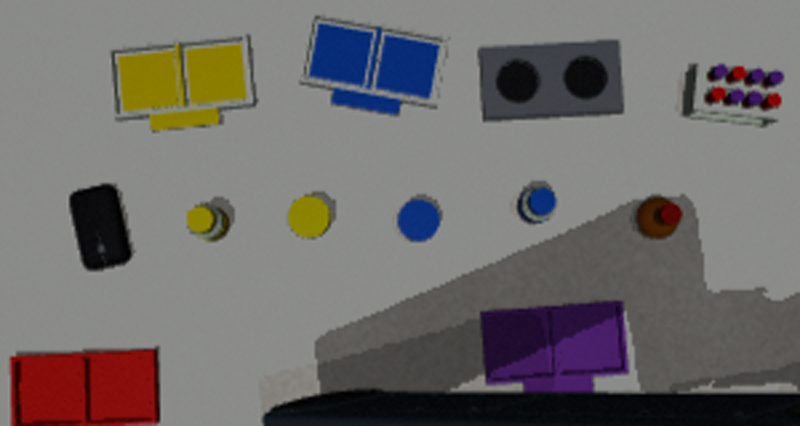

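View pics/crop1.png

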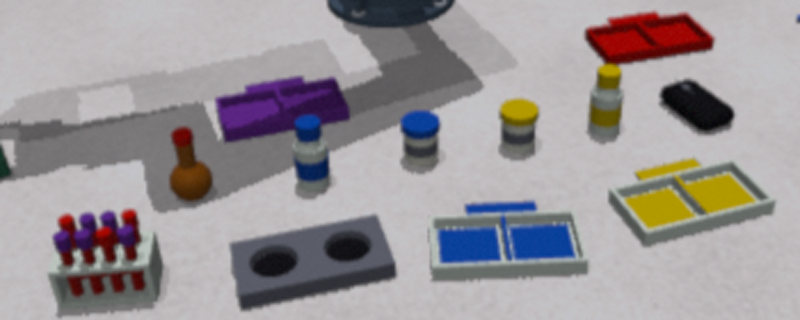

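The enlarged crops settle the look-alikes. The yellow tray is the yellow-floored one with a yellow tab at crop (183,80); the red and purple ones are decoys. The blue tray is at crop (373,62) and the grey dimple tray at (550,80).

Next I'll cross-check with the scene camera and work out the tool axes.

```bash
python3 - <<'E'
from h import *
from station import manip
from scipy.spatial.transform import Rotation as Ro
st=manip.sense();print(Ro.from_quat(st["tool_rot"]).as_matrix().round(3))
for nm in("scene","top"):
    s=load(f"pics/{nm}0.npz");W=world(s);R,t=pose(s);print(nm,"cam",(-R.T@t).round(3))
    for n,x,y,z in [("flask",.4413,-.333,.088),("bbot",.4575,-.19,.088),("bpot",.441,-.0535,.054),("ypot",.4467,.0703,.054),("ybot",.4425,.1874,.088)]:
        d=np.hypot(W[...,0]-x,W[...,1]-y);m=(d<.035)&(W[...,2]>z-.010)&(W[...,2]<z+.01)
        print(n,m.sum(),((W[m].max(0)+W[m].min(0))/2).round(4))
    # grey block top plane
    m=(abs(W[...,2]-.02)<.004)&(abs(W[...,0]-.607)<.06)&(abs(W[...,1]+.213)<.1)
    P=(W[m][:,:2]*1000).astype(np.float32);print("grey",m.sum(),np.median(W[m][:,2]),cv2.minAreaRect(P))
    # pocket holes: dark contour at rim plane
    g=hsv(s)[...,2]
    for (x,y) in [(.6054,-.1731),(.6086,-.2531)]:
        d=np.hypot(W[...,0]-x,W[...,1]-y); mm=(d<.03)&(W[...,2]<.014); 
        print("hole",mm.sum(),((W[mm].max(0)+W[mm].min(0))/2).round(4),np.ptp(W[mm],axis=0).round(3))
E
```

```text
[[-0.951 -0.     0.31 ]
 [-0.31   0.002 -0.951]
 [-0.    -1.    -0.002]]
scene cam [ 1.396 -0.263  0.705]
flask 67 [ 0.4408 -0.3346  0.0849]
bbot 89 [ 0.4595 -0.1923  0.0849]
bpot 178 [ 0.4426 -0.0557  0.0515]
ypot 172 [0.4488 0.0689 0.0514]
ybot 81 [0.4474 0.1859 0.0851]
grey 1259 0.02070928771375155 ((607.304931640625, -214.9315185546875), (90.837158203125, 164.81817626953125), 2.356138229370117)
hole 175 [ 0.5993 -0.1742  0.0111] [0.043 0.048 0.005]
hole 187 [ 0.6032 -0.2545  0.0105] [0.042 0.047 0.007]
top cam [ 0.359 -0.036  1.313]
flask 53 [ 0.4407 -0.3332  0.0862]
bbot 81 [ 0.4574 -0.1897  0.0868]
bpot 195 [ 0.4411 -0.0536  0.0537]
ypot 198 [0.4462 0.0701 0.0533]
ybot 81 [0.4424 0.1875 0.0865]
grey 892 0.019676702665959098 ((607.6553955078125, -213.2143096923828), (85.72409057617188, 165.34608459472656), 2.293731927871704)
hole 190 [ 0.6068 -0.1738  0.007 ] [0.049 0.048 0.014]
hole 185 [ 0.6075 -0.2557  0.0071] [0.052 0.047 0.013]
```

Both cameras agree within about 2 mm except the far yellow bottle, where I'll use the top view. Now I'll move over the flask with the jaws turned along world x.

```bash
python3 -m handwheel '[-31.6,0,-17.1,0,-1.255,0,5, -31.6,0,-17.1,0,-1.255,0,5, -31.6,0,-17.1,0,-1.255,0,5, -31.6,0,-17.1,0,-1.255,0,5, -31.6,0,-17.1,0,-1.255,0,5, -31.6,0,-17.1,0,-1.255,0,5, -31.6,0,-17.1,0,-1.255,0,5, -31.6,0,-17.1,0,-1.255,0,5, -31.6,0,-17.1,0,-1.255,0,5, -31.6,0,-17.1,0,-1.255,0,5]' 30
python3 -m handwheel '[0,0,0,0,0,0,5,0,0,0,0,0,0,5,0,0,0,0,0,0,5,0,0,0,0,0,0,5]'
python3 - <<'E'
from h import *
from station import manip
from scipy.spatial.transform import Rotation as Ro
print(Ro.from_quat(manip.sense()["tool_rot"]).as_matrix().round(3))
E
```

```text
t: 0.93
tcp_pos: [0.4438, -0.3291, 0.248]
tool_rot: [-0.501, 0.499, -0.498, 0.502]
force: [-0.0, -0.5, -0.0]
finger_gap: 0.584
t: 1.27
tcp_pos: [0.4404, -0.3346, 0.2482]
tool_rot: [-0.498, 0.502, -0.502, 0.498]
force: [-0.4, 0.4, 0.3]
finger_gap: 0.582
[[-0.009 -0.     1.   ]
 [-1.     0.    -0.009]
 [-0.    -1.    -0.   ]]
```

```bash
python3 -m handwheel '[0,3,0,0,0,0,5, 0,6,0,0,0,0,5, 0,9,0,0,0,0,5, 0,12,0,0,0,0,5, 0,14,0,0,0,0,5, 0,15.5,0,0,0,0,5, 0,16.5,0,0,0,0,5, 0,17.2,0,0,0,0,5, 0,17.2,0,0,0,0,5, 0,17.2,0,0,0,0,5]' 30
python3 -m handwheel '[0,0,0,0,0,0,3.5,0,0,0,0,0,0,2.8,0,0,0,0,0,0,2.5,0,0,0,0,0,0,2.2,0,0,0,0,0,0,1.5,0,0,0,0,0,0,1.5,0,0,0,0,0,0,1.5]' 30
python3 -m handwheel '[0,-0.5,0,0,0,0,1.5,0,-1.5,0,0,0,0,1.5,0,-2.5,0,0,0,0,1.5,0,-3,0,0,0,0,1.5,0,-3,0,0,0,0,1.5]' 30
```

```text
t: 2.1
tcp_pos: [0.4411, -0.3344, 0.0766]
tool_rot: [0.498, -0.502, 0.502, -0.498]
force: [-0.2, 0.5, 0.8]
finger_gap: 0.585
t: 2.68
tcp_pos: [0.4417, -0.3344, 0.0773]
tool_rot: [0.499, -0.501, 0.502, -0.498]
force: [0.1, 0.0, 4.5]
finger_gap: 0.267
t: 3.1
tcp_pos: [0.4417, -0.3345, 0.108]
tool_rot: [0.499, -0.5, 0.503, -0.498]
force: [1.4, 0.0, 0.1]
finger_gap: 0.263
```

```bash
python3 - <<'E'
from h import *
from station import manip
for n in("scene","top"):
    s=manip.snapshot(n);np.savez(f"pics/{n}1.npz",**s)
s=load("pics/scene1.npz");im=cv2.cvtColor(s["frame"],cv2.COLOR_RGB2BGR)[90:260,90:280]
cv2.imwrite("pics/c1.png",cv2.resize(im,None,fx=3.5,fy=3.5,interpolation=cv2.INTER_CUBIC))
E
```

```text
(no output)
```

View pics/c1.png

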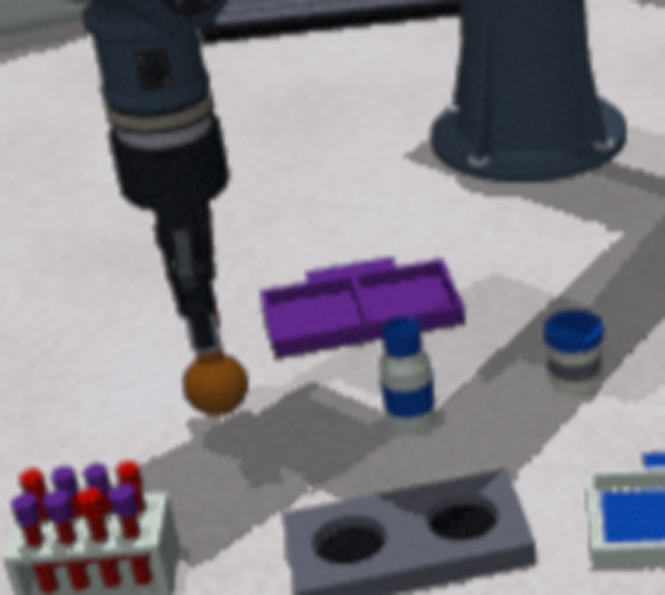

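The flask is lifted and upright, with its globe at crop (216,383). I'll check how high it hangs.

```bash
python3 - <<'E'
from h import *
from scipy.optimize import least_squares
s=load("pics/scene1.npz");W=world(s);H=hsv(s)
m=(H[...,0]>8)&(H[...,0]<18)&(H[...,1]>150);m[:,:130]=0;m[:,170:]=0;m[:180]=0;m[230:]=0
m=cv2.erode(m.astype(np.uint8),np.ones((3,3)))>0
P=W[m];print(m.sum())
r=least_squares(lambda c:np.linalg.norm(P-c,axis=1)-.025,P.mean(0)-[.015,0,0],loss='soft_l1',f_scale=.002);print(r.x,np.abs(r.fun).mean())
R,t=pose(s)
E
```

```text
152
[ 0.4404095  -0.33516354  0.05235974] 0.008941707226358703
```

```bash
python3 -m handwheel '[0,-1,0,0,0,0,1.5,-0.5,-2.5,0.5,0,0,0,1.5,-2,-3,2,0,0,0,1.5,-4,-3,4,0,0,0,1.5,-6,-3,6,0,0,0,1.5,-8,-3,8,0,0,0,1.5,-10,-3,10.3,0,0,0,1.5,-12,-3,12.4,0,0,0,1.5,-13.5,-3,14,0,0,0,1.5,-14.5,-3,15,0,0,0,1.5]'
python3 -m handwheel '[-0.8,0,0.8,0,0,0,1.5,-1.2,0,1.2,0,0,0,1.5,-1.5,0,1.5,0,0,0,1.5,-1.5,0,1.5,0,0,0,1.5,-1.5,0,1.5,0,0,0,1.5]'; python3 -c "
from station import manip;print(manip.sense()['tcp_pos'])"
```

```text
t: 4.03
tcp_pos: [0.5935, -0.1878, 0.1365]
tool_rot: [0.499, -0.501, 0.501, -0.499]
force: [0.8, -0.5, -0.2]
finger_gap: 0.27
t: 4.45
tcp_pos: [0.6064, -0.1754, 0.1362]
tool_rot: [-0.499, 0.502, -0.501, 0.498]
force: [-0.2, -1.3, -1.2]
finger_gap: 0.262
[ 0.60638428 -0.17543148  0.13622793]
```

```bash
python3 -m handwheel '[-0.1,0.5,0,0,0,0,1.5,-0.1,1.2,0,0,0,0,1.5,-0.1,2,0,0,0,0,1.5,-0.1,2.4,0,0,0,0,1.5,-0.1,2.5,0,0,0,0,1.5,-0.1,2.5,0,0,0,0,1.5]'
python3 - <<'E'
from h import *
from station import manip
for n in("scene","top"):
    s=manip.snapshot(n);np.savez(f"pics/{n}2.npz",**s)
s=load("pics/scene2.npz");W=world(s);H=hsv(s)
im=cv2.cvtColor(s["frame"],cv2.COLOR_RGB2BGR)[140:270,150:300]
cv2.imwrite("pics/c2.png",cv2.resize(im,None,fx=4,fy=4,interpolation=cv2.INTER_CUBIC))
m=(H[...,0]>8)&(H[...,0]<18)&(H[...,1]>150);m[:,:180]=0;m[:,260:]=0;m[:180]=0;m[260:]=0
c=max(cv2.findContours(m.astype(np.uint8),0,1)[0],key=cv2.contourArea)
(u,v),r=cv2.minEnclosingCircle(c);print(u,v,r,ray(s,u,v,.0531+0.0),W[int(v),int(u)])
E
```

```text
t: 4.95
tcp_pos: [0.6065, -0.1738, 0.1104]
tool_rot: [-0.499, 0.502, -0.501, 0.498]
force: [0.4, -0.8, -0.3]
finger_gap: 0.265
221.0922393798828 227.51455688476562 9.921213150024414 [ 0.61015312 -0.17447928  0.0531    ] [ 0.62572893 -0.17634719  0.06761733]
```

View pics/c2.png

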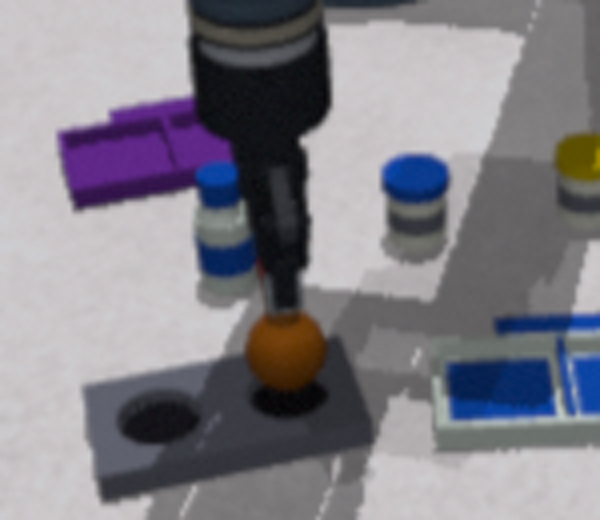

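The flask hangs upright with its globe at crop (286,350), right over the pocket at (288,397). I'll lower it slowly.

```bash
python3 -m handwheel '[0,0.3,0,0,0,0,1.5,0,0.7,0,0,0,0,1.5,0,1.1,0,0,0,0,1.5,0,1.4,0,0,0,0,1.5,0,1.6,0,0,0,0,1.5,0,1.8,0,0,0,0,1.5,0,1.9,0,0,0,0,1.5,0,1.9,0,0,0,0,1.5]'
python3 -m handwheel '[0,0.05,0,0,0,0,1.5,0,0.1,0,0,0,0,1.5,0,0.15,0,0,0,0,1.5,0,0.2,0,0,0,0,1.5,0,0.2,0,0,0,0,1.5]'
```

```text
t: 5.72
tcp_pos: [0.6069, -0.1737, 0.092]
tool_rot: [-0.499, 0.502, -0.501, 0.498]
force: [-0.2, 0.4, 0.1]
finger_gap: 0.268
t: 6.13
tcp_pos: [0.607, -0.1738, 0.0903]
tool_rot: [0.499, -0.501, 0.501, -0.498]
force: [0.4, -0.1, -1.0]
finger_gap: 0.27
```

```bash
python3 -m handwheel '[0,0.05,0,0,0,0,1.5,0,0.1,0,0,0,0,1.5,0,0.15,0,0,0,0,1.5,0,0.15,0,0,0,0,1.5]'
python3 -m handwheel '[0,0.05,0,0,0,0,1.5,0,0.1,0,0,0,0,1.5,0,0.1,0,0,0,0,1.5]'
```

```text
t: 6.47
tcp_pos: [0.607, -0.1738, 0.0887]
tool_rot: [-0.499, 0.502, -0.501, 0.498]
force: [0.1, -0.4, -0.0]
finger_gap: 0.267
t: 6.72
tcp_pos: [0.607, -0.1738, 0.0877]
tool_rot: [-0.499, 0.502, -0.501, 0.498]
force: [0.5, -0.0, -0.6]
finger_gap: 0.265
```

Now less than 1 mm above the floor. Opening slowly, since the pads draw back up as they open.

```bash
python3 -m handwheel '[0,0,0,0,0,0,2.5,0,0,0,0,0,0,2.8,0,0,0,0,0,0,3.2,0,0,0,0,0,0,4,0,0,0,0,0,0,5,0,0,0,0,0,0,5,0,0,0,0,0,0,5]'
python3 -m handwheel '[0,-1,0,0,0,0,5,0,-2,0,0,0,0,5,0,-4,0,0,0,0,5,0,-7,0,0,0,0,5,0,-10,0,0,0,0,5,0,-12,0,0,0,0,5]'
python3 - <<'E'
from h import *
from station import manip
s=manip.snapshot("scene");np.savez(f"pics/scene3.npz",**s)
im=cv2.cvtColor(s["frame"],cv2.COLOR_RGB2BGR)[140:270,150:300]
cv2.imwrite("pics/c3.png",cv2.resize(im,None,fx=4,fy=4,interpolation=cv2.INTER_CUBIC))
E
```

```text
t: 7.3
tcp_pos: [0.607, -0.1738, 0.0878]
tool_rot: [0.498, -0.502, 0.502, -0.498]
force: [0.1, 0.8, -0.6]
finger_gap: 0.579
t: 7.8
tcp_pos: [0.6082, -0.1743, 0.2121]
tool_rot: [0.498, -0.5, 0.503, -0.499]
force: [-0.2, -1.1, -0.4]
finger_gap: 0.583
```

View pics/c3.png

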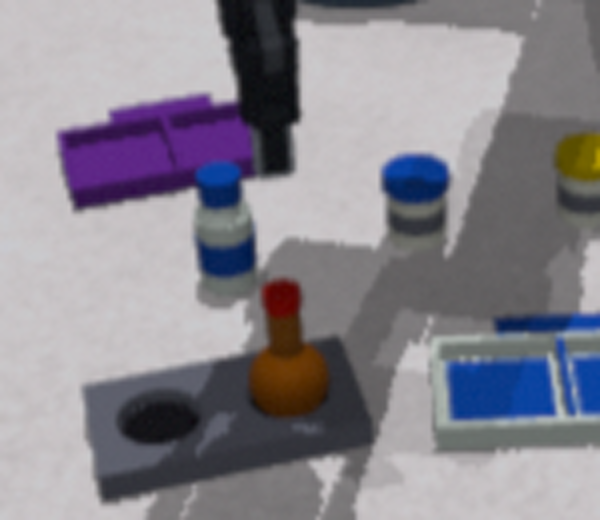

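The flask stands upright in its pocket, with the stopper at crop (282,300). Next is the blue bottle.

```bash
python3 -m handwheel '[0.5,0,-3,0,0,0,5,1,0,-7,0,0,0,5,1.5,0,-11,0,0,0,5,1.7,0,-13.5,0,0,0,5,1.7,0,-14.9,0,0,0,5,1.7,0,-14.9,0,0,0,5,1.7,0,-14.9,0,0,0,5,1.7,0,-14.9,0,0,0,5]'
```

```text
t: 8.52
tcp_pos: [0.4595, -0.1906, 0.2087]
tool_rot: [0.498, -0.5, 0.503, -0.499]
force: [0.4, -0.5, 0.0]
finger_gap: 0.585
```

```bash
python3 -m handwheel '[0,3,-0.1,0,0,0,5,0,6,-0.1,0,0,0,5,0,9,-0.1,0,0,0,5,0,11,-0.1,0,0,0,5,0,12.3,-0.1,0,0,0,5,0,13,-0.1,0,0,0,5,0,13.2,-0.1,0,0,0,5,0,13.2,-0.1,0,0,0,5]' 40
python3 -m handwheel '[0,0,0,0,0,0,4,0,0,0,0,0,0,3.4,0,0,0,0,0,0,3,0,0,0,0,0,0,2,0,0,0,0,0,0,2,0,0,0,0,0,0,2,0,0,0,0,0,0,2]' 40
python3 -m handwheel '[0,-1,0,0,0,0,2,0,-2.5,0,0,0,0,2,0,-4,0,0,0,0,2,0,-5,0,0,0,0,2,0,-5,0,0,0,0,2]'
```

```text
t: 9.18
tcp_pos: [0.4579, -0.1901, 0.0755]
tool_rot: [0.499, -0.501, 0.501, -0.499]
force: [-0.3, -0.4, -0.4]
finger_gap: 0.59
t: 9.77
tcp_pos: [0.4584, -0.1906, 0.0771]
tool_rot: [0.498, -0.5, 0.503, -0.499]
force: [1.6, 1.2, 5.9]
finger_gap: 0.339
t: 10.18
tcp_pos: [0.4576, -0.1904, 0.1279]
tool_rot: [0.498, -0.5, 0.503, -0.499]
force: [1.0, -0.9, -0.6]
finger_gap: 0.341
```

```bash
python3 -m handwheel '[-0.5,-1.5,0.5,0,0,0,2,-2,-3,2,0,0,0,2,-4,-3,4.5,0,0,0,2,-6,-3,7,0,0,0,2,-8,-3,9.5,0,0,0,2,-10,-3,12,0,0,0,2,-12,-3,14,0,0,0,2,-13.5,-3,15.7,0,0,0,2,-14.3,-3,16.6,0,0,0,2,-14.7,-3,17.1,0,0,0,2]'
python3 -m handwheel '[0,1,0,0,0,0,2,0,3,0,0,0,0,2,0,4.5,0,0,0,0,2,0,5.5,0,0,0,0,2,0,6.3,0,0,0,0,2,0,6.6,0,0,0,0,2,0,6.6,0,0,0,0,2]'
```

```text
t: 11.02
tcp_pos: [0.6292, -0.0426, 0.155]
tool_rot: [-0.499, 0.501, -0.501, 0.499]
force: [-0.2, -0.0, -0.6]
finger_gap: 0.339
t: 11.6
tcp_pos: [0.628, -0.0444, 0.0889]
tool_rot: [-0.499, 0.502, -0.501, 0.498]
force: [0.9, 0.0, -0.3]
finger_gap: 0.339
```

Down another 6 mm to .083, release and lift.

```bash
python3 -m handwheel '[0,0.2,0,0,0,0,2,0,0.4,0,0,0,0,2,0,0.6,0,0,0,0,2,0,0.6,0,0,0,0,2,0,0.6,0,0,0,0,3.3,0,0.6,0,0,0,0,4,0,0.6,0,0,0,0,5,0,0.6,0,0,0,0,6,0,0.6,0,0,0,0,6]'
python3 -m handwheel '[0,-1,0,0,0,0,6,0,-2.5,0,0,0,0,6,0,-5,0,0,0,0,6,0,-8,0,0,0,0,6,0,-8,0,0,0,0,6]'
```

```text
t: 12.35
tcp_pos: [0.6289, -0.0439, 0.084]
tool_rot: [0.498, -0.501, 0.502, -0.499]
force: [0.4, -0.7, -0.1]
finger_gap: 0.702
t: 12.77
tcp_pos: [0.6326, -0.0447, 0.1704]
tool_rot: [0.496, -0.498, 0.505, -0.501]
force: [-0.0, -0.8, 1.2]
finger_gap: 0.703
```

```bash
python3 -m handwheel '[0,0,-3,0,0,0,7.5,0.3,0,-6.5,0,0,0,7.5,0.6,0,-10,0,0,0,7.5,0.8,0,-13.5,0,0,0,7.5,1,0,-16.5,0,0,0,7.5,1,0,-18.7,0,0,0,7.5,1,0,-18.7,0,0,0,7.5,1,0,-18.7,0,0,0,7.5,1,0,-18.7,0,0,0,7.5]'
python3 - <<'E'
from h import *
from station import manip
print(manip.sense()["tcp_pos"])
s=manip.snapshot("scene");np.savez(f"pics/scene4.npz",**s)
im=cv2.cvtColor(s["frame"],cv2.COLOR_RGB2BGR)[120:270,150:350]
cv2.imwrite("pics/c4.png",cv2.resize(im,None,fx=3.5,fy=3.5,interpolation=cv2.INTER_CUBIC))
E
```

```text
t: 13.52
tcp_pos: [0.4434, -0.0534, 0.1645]
tool_rot: [0.498, -0.5, 0.503, -0.499]
force: [-0.7, 0.5, 0.1]
finger_gap: 0.879
[ 0.44340579 -0.05341626  0.16451167]
```

View pics/c4.png

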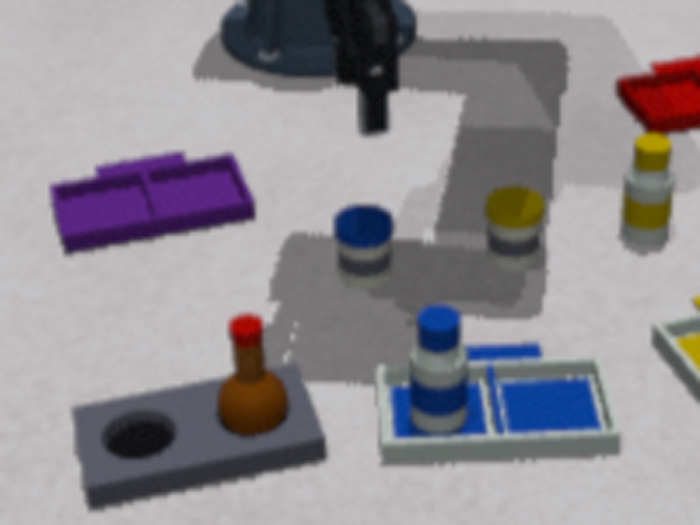

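The blue bottle stands in the left bay of the blue tray, with its cap at crop (439,325). Now I'll grasp the blue pot.

```bash
python3 -m handwheel '[0,3,0,0,0,0,7.5,0,6,0,0,0,0,7.5,0,8.5,-0.1,0,0,0,7.5,0,10.5,-0.1,0,0,0,7.5,0,11.5,-0.1,0,0,0,7.5,0,11.8,-0.1,0,0,0,7.5,0,11.8,-0.1,0,0,0,7.5]' 40
python3 -m handwheel '[0,0,0,0,0,0,6,0,0,0,0,0,0,5.2,0,0,0,0,0,0,4.8,0,0,0,0,0,0,3.5,0,0,0,0,0,0,3.5,0,0,0,0,0,0,3.5,0,0,0,0,0,0,3.5]' 40
python3 -m handwheel '[0,-1,0,0,0,0,3.5,0,-2.5,0,0,0,0,3.5,0,-4,0,0,0,0,3.5,0,-6,0,0,0,0,3.5,0,-6,0,0,0,0,3.5]'
```

```text
t: 14.15
tcp_pos: [0.4417, -0.0529, 0.0448]
tool_rot: [-0.499, 0.502, -0.501, 0.499]
force: [0.9, -0.3, -0.2]
finger_gap: 0.878
t: 14.73
tcp_pos: [0.4418, -0.0531, 0.0469]
tool_rot: [0.498, -0.501, 0.503, -0.499]
force: [0.9, 0.3, 5.9]
finger_gap: 0.546
t: 15.15
tcp_pos: [0.4421, -0.0533, 0.1085]
tool_rot: [0.498, -0.5, 0.503, -0.499]
force: [0.2, 0.4, -0.6]
finger_gap: 0.549
```

```bash
python3 -m handwheel '[-1,-1,0.5,0,0,0,3.5,-3,-2,2,0,0,0,3.5,-5,-2,5,0,0,0,3.5,-7,-2,8,0,0,0,3.5,-8,-2,11,0,0,0,3.5,-8.8,-2,14,0,0,0,3.5,-8.8,-2,17,0,0,0,3.5,-8.8,-2,19,0,0,0,3.5,-8.8,-2,20,0,0,0,3.5,-8.8,-2,20.3,0,0,0,3.5]'
python3 -m handwheel '[0,1,0,0,0,0,3.5,0,3,0,0,0,0,3.5,0,4.5,0,0,0,0,3.5,0,5.5,0,0,0,0,3.5,0,6.3,0,0,0,0,3.5,0,6.7,0,0,0,0,3.5,0,6.7,0,0,0,0,3.5]'
```

```text
t: 15.98
tcp_pos: [0.6461, 0.0339, 0.1251]
tool_rot: [0.498, -0.501, 0.502, -0.499]
force: [-0.4, 0.0, 0.4]
finger_gap: 0.544
t: 16.57
tcp_pos: [0.6432, 0.034, 0.0577]
tool_rot: [-0.499, 0.502, -0.501, 0.498]
force: [0.2, -0.3, -0.7]
finger_gap: 0.544
```

```bash
python3 -m handwheel '[0,0.2,0,0,0,0,3.5,0,0.4,0,0,0,0,3.5,0,0.5,0,0,0,0,3.5,0,0.5,0,0,0,0,3.5,0,0.5,0,0,0,0,5,0,0.5,0,0,0,0,5.5,0,0.5,0,0,0,0,6.5,0,0.5,0,0,0,0,7.5,0,0.5,0,0,0,0,7.5]'
python3 -m handwheel '[0,-1,0,0,0,0,7.5,0,-2.5,0,0,0,0,7.5,0,-5,0,0,0,0,7.5,0,-8,0,0,0,0,7.5,0,-11,0,0,0,0,7.5,0,-11,0,0,0,0,7.5]'
```

```text
t: 17.32
tcp_pos: [0.6444, 0.034, 0.054]
tool_rot: [0.498, -0.501, 0.502, -0.499]
force: [0.4, 0.9, -0.7]
finger_gap: 0.876
t: 17.82
tcp_pos: [0.6485, 0.0336, 0.1713]
tool_rot: [0.496, -0.498, 0.505, -0.501]
force: [0.5, 0.0, 2.0]
finger_gap: 0.879
```

```bash
python3 -m handwheel '[-0.5,0,-3,0,0,0,7.5,-1.2,0,-6.5,0,0,0,7.5,-2,0,-10,0,0,0,7.5,-2.8,0,-13.5,0,0,0,7.5,-3.4,0,-17,0,0,0,7.5,-3.6,0,-19,0,0,0,7.5,-3.6,0,-19.7,0,0,0,7.5,-3.6,0,-19.7,0,0,0,7.5,-3.6,0,-19.7,0,0,0,7.5]'
python3 - <<'E'
from h import *
from station import manip
print(manip.sense()["tcp_pos"])
s=manip.snapshot("scene");np.savez(f"pics/scene5.npz",**s)
im=cv2.cvtColor(s["frame"],cv2.COLOR_RGB2BGR)[120:270,200:420]
cv2.imwrite("pics/c5.png",cv2.resize(im,None,fx=3.5,fy=3.5,interpolation=cv2.INTER_CUBIC))
E
```

```text
t: 18.57
tcp_pos: [0.4496, 0.0708, 0.1645]
tool_rot: [0.498, -0.5, 0.503, -0.499]
force: [0.5, 0.0, 0.2]
finger_gap: 0.876
[0.44964656 0.07083127 0.16449293]
```

View pics/c5.png

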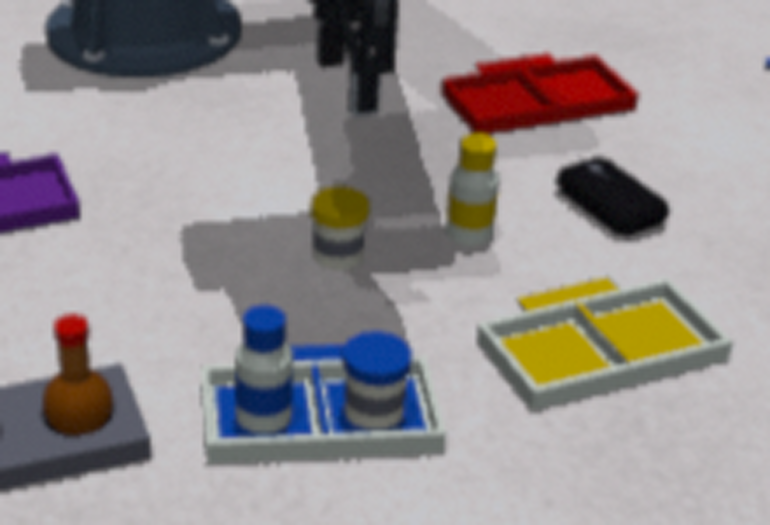

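The blue bottle (crop 264,370) and blue pot (375,380) both stand in their own bays. Next is the yellow pot.

```bash
python3 -m handwheel '[0,3,0,0,0,0,7.5,0,6,0,0,0,0,7.5,0,8.5,-0.1,0,0,0,7.5,0,10.5,-0.1,0,0,0,7.5,0,11.5,-0.1,0,0,0,7.5,0,11.8,-0.1,0,0,0,7.5,0,11.8,-0.1,0,0,0,7.5]' 40
python3 -m handwheel '[0,0,0,0,0,0,6,0,0,0,0,0,0,5.2,0,0,0,0,0,0,4.8,0,0,0,0,0,0,3.5,0,0,0,0,0,0,3.5,0,0,0,0,0,0,3.5,0,0,0,0,0,0,3.5]' 40
python3 -m handwheel '[0,-1,0,0,0,0,3.5,0,-2.5,0,0,0,0,3.5,0,-4,0,0,0,0,3.5,0,-6,0,0,0,0,3.5,0,-6,0,0,0,0,3.5]'
```

```text
t: 19.2
tcp_pos: [0.4481, 0.0708, 0.0447]
tool_rot: [0.498, -0.502, 0.502, -0.498]
force: [0.9, 0.2, -0.4]
finger_gap: 0.881
t: 19.78
tcp_pos: [0.4477, 0.0711, 0.0469]
tool_rot: [0.498, -0.501, 0.502, -0.499]
force: [0.8, 0.0, 7.2]
finger_gap: 0.546
t: 20.2
tcp_pos: [0.4479, 0.0712, 0.1085]
tool_rot: [0.497, -0.5, 0.503, -0.5]
force: [0.6, -0.8, -0.6]
finger_gap: 0.542
```

```bash
python3 -m handwheel '[-0.3,-1,1,0,0,0,3.5,-1,-2,3,0,0,0,3.5,-2.5,-2,6,0,0,0,3.5,-4.5,-2,9,0,0,0,3.5,-6.5,-2,12,0,0,0,3.5,-8.5,-2,14.5,0,0,0,3.5,-10,-2,16.5,0,0,0,3.5,-11,-2,17.3,0,0,0,3.5,-11,-2,17.4,0,0,0,3.5,-11,-2,17.4,0,0,0,3.5]'
python3 -m handwheel '[0,1,0,0,0,0,3.5,0,3,0,0,0,0,3.5,0,4.5,0,0,0,0,3.5,0,5.5,0,0,0,0,3.5,0,6.3,0,0,0,0,3.5,0,6.7,0,0,0,0,3.5,0,6.7,0,0,0,0,3.5]'
```

```text
t: 21.03
tcp_pos: [0.6204, 0.1803, 0.1248]
tool_rot: [-0.499, 0.502, -0.501, 0.498]
force: [-0.5, -0.7, -0.9]
finger_gap: 0.545
t: 21.62
tcp_pos: [0.6203, 0.1796, 0.0578]
tool_rot: [-0.499, 0.502, -0.501, 0.498]
force: [-0.6, -0.3, -0.1]
finger_gap: 0.544
```

```bash
python3 -m handwheel '[-0.1,0.2,0.1,0,0,0,3.5,-0.1,0.4,0.1,0,0,0,3.5,-0.1,0.5,0.1,0,0,0,3.5,-0.1,0.5,0.1,0,0,0,3.5,-0.1,0.5,0.1,0,0,0,5,-0.1,0.5,0.1,0,0,0,5.5,-0.1,0.5,0.1,0,0,0,6.5,-0.1,0.5,0.1,0,0,0,7,-0.1,0.5,0.1,0,0,0,7]'
python3 -m handwheel '[0,-1,0,0,0,0,7,0,-2.5,0,0,0,0,7,0,-5,0,0,0,0,7,0,-8,0,0,0,0,6,0,-11,0,0,0,0,5,0,-15,0,0,0,0,5,0,-15,0,0,0,0,5]'
```

```text
t: 22.37
tcp_pos: [0.6222, 0.1811, 0.054]
tool_rot: [0.498, -0.501, 0.502, -0.499]
force: [0.2, -0.1, 0.2]
finger_gap: 0.821
t: 22.95
tcp_pos: [0.627, 0.1819, 0.2132]
tool_rot: [0.494, -0.498, 0.505, -0.503]
force: [0.3, 0.3, 1.2]
finger_gap: 0.585
```

```bash
python3 -m handwheel '[0,0,-3,0,0,0,5,-0.3,0,-7,0,0,0,5,-0.6,0,-11,0,0,0,5,-0.6,0,-14.5,0,0,0,5,-0.6,0,-17,0,0,0,5,-0.6,0,-17.8,0,0,0,5,-0.6,0,-17.8,0,0,0,5,-0.6,0,-17.8,0,0,0,5,-0.6,0,-17.8,0,0,0,5,-0.6,0,-17.8,0,0,0,5]'
python3 - <<'E'
from h import *
from station import manip
print(manip.sense()["tcp_pos"])
s=manip.snapshot("scene");np.savez(f"pics/scene6.npz",**s)
W=world(s)
d=np.hypot(W[...,0]-.443,W[...,1]-.187);H=hsv(s)
m=(d<.03)&(W[...,2]>.072)&(W[...,2]<.1)&(H[...,1]>120)
print(m.sum(),W[m].min(0),W[m].max(0))
im=cv2.cvtColor(s["frame"],cv2.COLOR_RGB2BGR)[100:260,220:440]
cv2.imwrite("pics/c6.png",cv2.resize(im,None,fx=3.5,fy=3.5,interpolation=cv2.INTER_CUBIC))
E
```

```text
t: 23.78
tcp_pos: [0.4466, 0.1882, 0.2041]
tool_rot: [0.498, -0.501, 0.502, -0.499]
force: [0.5, -0.5, -0.5]
finger_gap: 0.585
[0.44661693 0.18817471 0.20405156]
86 [0.43122796 0.1713487  0.07223877] [0.46276033 0.19932162 0.09127238]
```

View pics/c6.png

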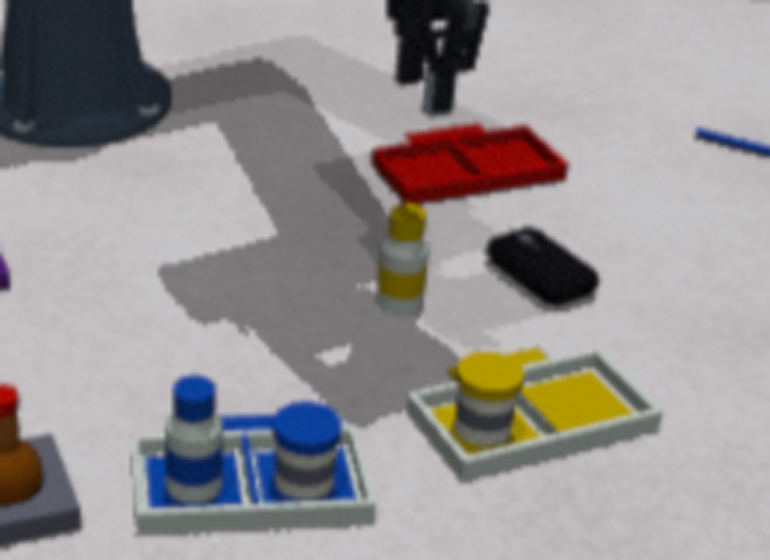

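The yellow pot stands in its bay (crop 487,400). Next is the yellow bottle.

```bash
python3 -m handwheel '[0,3,-0.1,0,0,0,5,0.1,6,-0.2,0,0,0,5,0.1,9,-0.2,0,0,0,5,0.1,11,-0.2,0,0,0,5,0.1,12,-0.2,0,0,0,5,0.1,12.5,-0.2,0,0,0,5,0.1,12.7,-0.2,0,0,0,5,0.1,12.7,-0.2,0,0,0,5]' 40
python3 -m handwheel '[0,0,0,0,0,0,4,0,0,0,0,0,0,3.4,0,0,0,0,0,0,3,0,0,0,0,0,0,2,0,0,0,0,0,0,2,0,0,0,0,0,0,2,0,0,0,0,0,0,2]' 40
python3 -m handwheel '[0,-1,0,0,0,0,2,0,-2.5,0,0,0,0,2,0,-4,0,0,0,0,2,0,-5,0,0,0,0,2,0,-5,0,0,0,0,2]'
```

```text
t: 24.5
tcp_pos: [0.443, 0.1873, 0.077]
tool_rot: [0.498, -0.501, 0.502, -0.499]
force: [-0.3, 0.1, 0.1]
finger_gap: 0.586
t: 25.08
tcp_pos: [0.4439, 0.1874, 0.0782]
tool_rot: [0.497, -0.501, 0.502, -0.5]
force: [0.7, 0.6, 5.8]
finger_gap: 0.337
t: 25.5
tcp_pos: [0.4431, 0.1875, 0.1292]
tool_rot: [0.497, -0.501, 0.502, -0.5]
force: [1.0, 0.5, -0.6]
finger_gap: 0.335
```

```bash
python3 -m handwheel '[-0.2,-2,0.5,0,0,0,2,-0.5,-4,2,0,0,0,2,-1.5,-4,4.5,0,0,0,2,-3,-4,7,0,0,0,2,-4.5,-4,9.5,0,0,0,2,-6,-4,12,0,0,0,2,-7,-4,14,0,0,0,2,-7.4,-4,15.7,0,0,0,2,-7.4,-4,16.8,0,0,0,2,-7.4,-4,17.1,0,0,0,2]'
python3 -m handwheel '[0,1,0,0,0,0,2,0,3,0,0,0,0,2,0,5,0,0,0,0,2,0,6.5,0,0,0,0,2,0,7.4,0,0,0,0,2,0,7.8,0,0,0,0,2,0,7.8,0,0,0,0,2]'
```

```text
t: 26.33
tcp_pos: [0.6151, 0.2603, 0.1661]
tool_rot: [0.498, -0.501, 0.502, -0.499]
force: [-0.2, -0.5, -0.3]
finger_gap: 0.337
t: 26.92
tcp_pos: [0.6122, 0.2598, 0.0875]
tool_rot: [-0.499, 0.502, -0.501, 0.498]
force: [0.1, 0.1, -0.6]
finger_gap: 0.339
```

```bash
python3 -m handwheel '[-0.1,0.1,0.1,0,0,0,2,-0.1,0.3,0.1,0,0,0,2,-0.1,0.4,0.1,0,0,0,2,-0.1,0.4,0.1,0,0,0,2,-0.1,0.4,0.1,0,0,0,3.3,-0.1,0.4,0.1,0,0,0,4,-0.1,0.4,0.1,0,0,0,5,-0.1,0.4,0.1,0,0,0,6,-0.1,0.4,0.1,0,0,0,6]'
python3 -m handwheel '[0,-1,0,0,0,0,6,0,-2.5,0,0,0,0,6,0,-5,0,0,0,0,6,0,-9,0,0,0,0,6,0,-13,0,0,0,0,6,0,-15,0,0,0,0,6,0,-15,0,0,0,0,6]'
python3 -m handwheel '[0,0,-4,0,0,0,6,0,0,-8,0,0,0,6,0,0,-12,0,0,0,6,0,0,-16,0,0,0,6,0,0,-16,0,0,0,6,0,0,-16,0,0,0,6,0,0,-16,0,0,0,6]'
python3 - <<'E'
from h import *
from station import manip
for n in("scene","top"):
    s=manip.snapshot(n);np.savez(f"pics/{n}7.npz",**s)
    im=cv2.cvtColor(s["frame"],cv2.COLOR_RGB2BGR)
    im=im[130:270,80:440] if n=="scene" else im[90:290,90:450]
    cv2.imwrite(f"pics/{n}7.png",cv2.resize(im,None,fx=2.2,fy=2.2,interpolation=cv2.INTER_CUBIC))
s=load("pics/top7.npz");W=world(s)
c0={"ybot":(.6143,.2613,.093),"ypot":(.6217,.1817,.059),"bpot":(.6445,.035,.059),"bbot":(.629,-.0435,.093),"flask":(.607,-.174,.098)}
for n,(x,y,z) in c0.items():
    d=np.hypot(W[...,0]-x,W[...,1]-y);m=(d<.04)&(abs(W[...,2]-z)<.01)
    if m.sum():print(n,m.sum(),np.median(W[m][:,2]).round(4),(((W[m].max(0)+W[m].min(0))/2)[:2]-[x,y]).round(4))
    else: print(n,"hidden")
a=load("pics/top0.npz");A=world(a)
for n,(x,y),lo in [("mouse",(.44,.315),.015),("rack",(.585,-.42),.06)]:
    for Q in(A,W):
        m=(np.hypot(Q[...,0]-x,Q[...,1]-y)<.08)&(Q[...,2]>lo)&(Q[...,2]<.1);print(n,m.sum(),Q[m].mean(0).round(4))
E
```

```text
t: 27.67
tcp_pos: [0.6147, 0.2612, 0.085]
tool_rot: [0.498, -0.501, 0.502, -0.499]
force: [0.0, 1.2, 0.2]
finger_gap: 0.702
t: 28.25
tcp_pos: [0.6182, 0.2622, 0.2427]
tool_rot: [0.494, -0.499, 0.504, -0.503]
force: [0.6, 0.2, 0.8]
finger_gap: 0.705
t: 28.83
tcp_pos: [0.4552, 0.2624, 0.2353]
tool_rot: [0.498, -0.501, 0.502, -0.499]
force: [0.7, 0.2, 0.0]
finger_gap: 0.702
ybot 87 0.093 [-0.0006  0.0001]
ypot 203 0.0584 [-0.0006 -0.0015]
bpot 199 0.0584 [-0.001  -0.0005]
bbot 83 0.0926 [-0.002  -0.0006]
flask 51 0.0974 [0.0001 0.0005]
mouse 537 [0.4401 0.3148 0.0246]
mouse 280 [0.4361 0.3024 0.0243]
rack 258 [ 0.5843 -0.4223  0.0826]
rack 259 [ 0.5845 -0.4231  0.082 ]
```

View pics/scene7.png

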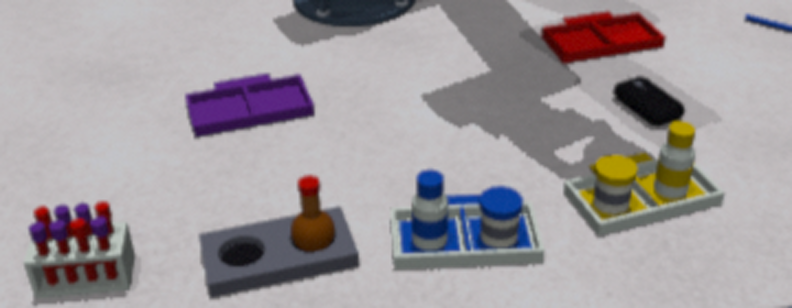

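View pics/top7.png

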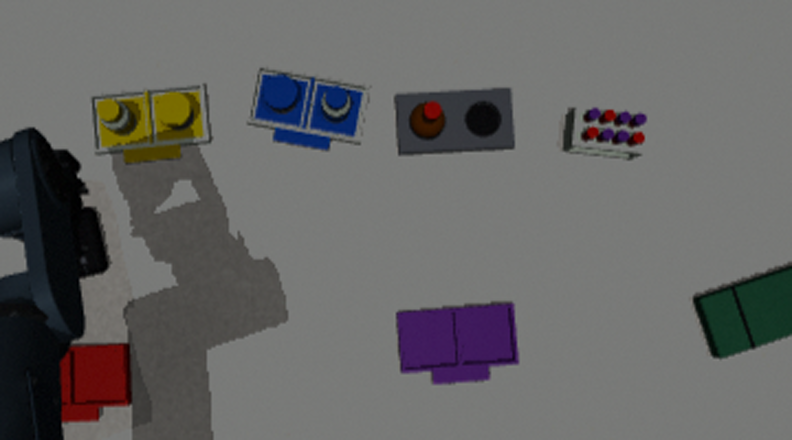

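Everything is in place. In the top view the arm half hides the mouse, which accounts for its shifted mean, so I'll compare the mouse in the scene view and then hand in.

```bash
python3 - <<'E'
from h import *
from station import manip
for k in(0,7):
    s=load(f"pics/scene{k}.npz");W=world(s);H=hsv(s)
    m=(H[...,2]<60)&(np.hypot(W[...,0]-.44,W[...,1]-.315)<.08)&(W[...,2]>.008)&(W[...,2]<.04);print(m.sum(),W[m].mean(0).round(4))
print(manip.sign_off())
E
```

```text
376 [0.4569 0.3084 0.0224]
382 [0.4567 0.3087 0.0225]
the job is handed in; nothing more can be done
None
```

I sorted all five items and handed the job in at about 29 s of the 125 s allowed; no verdict was reported back.

- **Flask:** it stands upright in the grey tray's dimple on the blue-tray side. I lowered it to within about 1 mm of the floor before letting go, and the measured force stayed around 1 N. It measured 0.5 mm from the dimple centre I had worked out.
- **Bottles and pots:** each stands upright in its own bay of the matching tray, no more than about 2 mm from the measured bay centre. Lid and cap heights match standing on the bay floors.
- **Mouse and rack:** both are within 1 mm of where they started. The final top view seemed to show the mouse shifted 13 mm. That was the arm hiding half of it, and the other camera showed it had moved 0.4 mm at most.
- **Robot:** at hand-in the open gripper was about 0.23 m above the bench, touching nothing.

The two cameras disagreed by up to 5 mm on where the yellow bottle first stood. I used the top view, and the grasp worked.

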